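# Unclip the tub lid and hold it up level with the coasters on it

## Task

I want to put the hide rock away in the blue tub: swing both clips of the tub well open so that they no longer hook over the lid, then take the lid by its handle, lift it straight up at least 8 cm clear of the tub and keep holding it there over the tub, level and still, until I am done. The stack of coasters lying on the lid must stay neatly stacked on it, the lid must not be tipped on the way, and the hide rock, funnel and jar beside the tub are to be left where they are; finish while still holding the lid in the air.

Things in the scene. Friction and masses are not known exactly. Their poses are not given: they have to be found in the camera images.
- tub: blue plastic storage tub, open-topped, 300 (x) x 190 (y) x 120 mm high, wall 4 mm, heavy and fixed to the table. Origin: centre of its underside, on the table; z up, x along its long side, y across it, towards the left clip.
- clip_left (a joint): the left clip of the tub (on its +y long side), a stiff hinge that stays where it is left: 0 = shut, hooked over the lid; grows as its top swings outward, away from the lid; the hook is off the lid from about 0.25 rad, stop at 1.0 rad. About 2 N pushed outward on the tab turns it. May start with up to 0.1 rad of play.
- clip_right (a joint): the right clip of the tub (on its -y long side), a stiff hinge that stays where it is left: 0 = shut, hooked over the lid; grows as its top swings outward, away from the lid; the hook is off the lid from about 0.25 rad, stop at 1.0 rad. About 2 N pushed outward on the tab turns it. May start with up to 0.1 rad of play.
- clip_left_tab (a point): inner (lid-side) face of the left clip's upright tab, 160 mm above the table when shut. Tab: 50 mm along the tub's x, 5 thick, from 140 to 183 mm height; push it outward (the tub's +y). Pivot parallel to the tub's x, 75 mm below and 14 mm inward of this point, so the tab sinks as it swings out. Under the tab a hook reaches 11 mm inward, its top at 140 mm. y points outward.
- clip_right_tab (a point): inner (lid-side) face of the right clip's upright tab, 160 mm above the table when shut. Tab: 50 mm along the tub's x, 5 thick, from 140 to 183 mm height; push it outward (the tub's -y). Pivot parallel to the tub's x, 75 mm below and 14 mm inward of this point, so the tab sinks as it swings out. Under the tab a hook reaches 11 mm inward, its top at 140 mm. y points outward.
- lid: loose white lid, 320 x 224 x 10 mm plate resting on the tub's rim (underside at 120 mm, top at 130 mm), about 0.35 kg, with 10 mm deep locating ribs inside the tub below it (3 mm play), so it comes off straight up. Origin: centre of the plate's underside; axes as the tub's when seated.
- lid_handle (a point): centre of the grip bar of the lid's grey strap handle, 70 mm above the lid's underside, over the middle of the lid (190 mm above the table when seated). The bar runs along the lid's y, 80 mm long, 16 mm wide in the lid's x (grasp across this) and 20 mm tall; it stands on two posts at its ends, 50 mm of free space under it. Axes as the lid's.
- coaster0: round wooden coaster, 90 mm diameter, 8 mm thick, 30 g, the lowest of the stack of three lying loose on the lid, 80 to 100 mm from the lid's middle towards its +x end; stack top 154 mm above the table. Origin: centre of its underside.
- coaster1: round wooden coaster, 90 mm diameter, 8 mm thick, 30 g, the middle one of the stack. Origin: centre of its underside.
- coaster2: round wooden coaster, 90 mm diameter, 8 mm thick, 30 g, the top one of the stack. Origin: centre of its underside.
- hide_rock: grey resin hide rock, about 130 x 100 x 80 mm, on the table beside the left clip; leave alone. Origin: centre of its underside.
- funnel: black plastic funnel standing mouth down, 100 mm diameter, 95 mm high, beside the right clip; leave alone. Origin: centre of its underside.
- jar: closed glass jar, 56 mm diameter, 90 mm high, beside the right clip; leave alone. Origin: centre of its underside.

How it is judged:
By the outcome, as a careful person would: the job done as asked, in the order asked, and still so for the second after the job is handed in, while the arm keeps its last pose, push and grip.
It also fails if it takes over 58 s, if anything falls off the work surface, if the arm or the gripper's body presses on something with over 40 N, if the wrist force passes 120 N, or if a joint passes its speed limit or range.

## Robot

A 6-joint arm with a two-finger parallel gripper is mounted at the origin on the work surface. World frame = base frame: x ahead of the robot, y to its left, z up, the work surface at z = 0. Lengths are in m, angles in degrees, forces in N, time in s.
With the tool pointing down it reaches from about 0.4 to 0.925 m from the base axis. Payload 12.5 kg.
Tool frame: the origin (TCP) lies at the very end of the fingers, on their centre line; the grasp point (between the pads) lies 19 mm behind it; z points along the fingers, y is the direction in which the jaws open and shut (so a half turn about z gives the same grasp; the last joint's range is limited). The gripper opens to 95 mm and grips with 3 to 60 N. Pads are 20 mm wide; open, the fingers measure 119 mm over their backs; the gripper's body (75 mm by 180 mm) begins 59 mm behind the grasp point.
Start: joints at [69.695, 28.126, 89.318, -0, 62.55, -6.05], TCP at [0.154, 0.606, 0.215] pointing down, gripper open.
Joint ranges: [-177.58, 177.58], [-47.91, 125.51], [2.72, 160], [-65.01, 245.01], [3.68, 167.84], [-153.87, 153.87]. Speed limits (degrees/s): [127.2, 127.2, 159.86, 180, 180, 180].

## Interface

Orientations are given as [roll, pitch, yaw] about the fixed x, y, z axes, in that order (R = Rz(yaw) Ry(pitch) Rx(roll)).
In Python, from station import ctrl gives the robot as it stands.
- The arm moves only by the tool carry_out, never from a script. Its argument "rows" is a list of rows, each an object of numbers: "fingers": the opening, from 0 (shut) to 1 (fully open); "dx", "dy", "dz": the shift along the world's x, y, z each as a share of 0.04 m, from -1 to 1; "wx", "wy", "wz": the turn, a rotation vector about the world's x, y, z each as a share of 0.1 rad, from -1 to 1. A call has 1 to 12 rows; each row shifts and turns the commanded pose from where the row before left it; what a row does not reach is not made up. A row lasts 1/10 s, in which the tool goes at most 50 mm and 8.59 degrees, less where a joint would pass 70% of its speed; a pose out of reach is approached as far as the arm can. A call with a number of a shift or a turn outside -1 to 1 is refused whole. A call with a gripper value outside its range is refused whole. The fingers move at their own pace and stop on an object; "squeeze" is the grip in N (left out, the last holds). Time passes only in rows, so rows that do not move let the fingers close. It gives the time, the measured TCP pose, the force and the opening at its end, in the units of the state.
- ctrl.read_state(): the state, without advancing time (a new reading comes with each control period).
- ctrl.snapshot(name): name is "scene" or "top" or "wrist"; returns the picture (384x512x3 uint8, red, green, blue); there is no depth.
- ctrl.camera_params(name): a dict with "fovy" (degrees; the focal length in pixels is half the picture's height over the tangent of half this angle, whatever the lens; pixels are square), "cx", "cy" (the principal point, pixels), "xyz" and "rotation" of the camera in the world; the wrist camera has in their place "tool_from_camera" (4x4, takes a point from camera to tool coordinates, whose origin is the TCP and whose axes are the flange's). Camera axes: x right, y down, z forward; pixel columns grow to the right and rows downward; lengths in m; the calibration is good to about 2 mm. A picture is of the moment at which its call begins: read the wrist's pose just before it. camera_params takes no time and is no camera call.
- ctrl.hand_in(): hands the job in, once; it reports no verdict.
The state is a dict: "t": time; "joints": joint angles; "joint_velocities": joint speeds; "joint_efforts": joint torques, N m; "position": TCP position; "eef_rot": TCP orientation; "ft_force": force on the tool from outside, world axes, zero at the start; "ft_torque": the same for the moment, N m; "gripper_width": finger opening in m.
Only numpy, scipy, OpenCV 4.12 (cv2) and the standard library are available. Lean on these libraries where they do the work, as an engineer would, in place of code of your own. Each camera call takes 0.05 s, during which the arm holds its last target.

## Working session

There is one attempt and no reset: what is moved stays moved. The work goes in short steps, Python scripts to look and compute and a tool call to move; the robot and the scene stay as the last step left them, time stands still between calls to the robot, and variables do not carry over. Pictures are saved under pics/ and viewed, and the job is handed in when it is done.

Besides the shell and the picture viewer there is one more tool, called after ">>>" as name([rows], argument=value, ...), one row to a line, values as JSON. carry_out: Moves the arm, as the interface text tells. Shift numbers are shares of 0.04 m and turn numbers shares of 0.1 rad, none past 1 either way. Its arguments: {"type":"object","properties":{"rows":{"type":"array"},"squeeze":{"type":"number"}},"required":["rows"]}

```bash
ls; mkdir -p pics; python3 - <<'E'
from station import ctrl
import cv2
print(ctrl.read_state())
for n in ("scene","top","wrist"):
    print(n,ctrl.camera_params(n))
    cv2.imwrite(f"pics/{n}0.png",ctrl.snapshot(n)[:,:,::-1])
E
```

```text
pics
{'t': 0.0, 'joints': array([ 6.96954781e+01,  2.81645981e+01,  8.93493580e+01, -7.50995881e-04,
        6.25493485e+01, -6.05068948e+00]), 'joint_velocities': array([-0.01040143, -0.0312132 ,  0.03862737, -0.02893878,  0.09982255,
       -0.02551433]), 'joint_efforts': array([ 1.98223306e-04, -6.12614179e+01, -2.58194858e+01,  6.93107676e-02,
        4.80121456e-02, -3.44062119e-05]), 'position': array([0.15378714, 0.60553899, 0.21406147]), 'eef_rot': array([-1.79936978e+02, -6.01048199e-03,  1.65746511e+02]), 'ft_force': array([ 0.81983432,  0.41415885, -0.3791007 ]), 'ft_torque': array([-0.03543771, -0.10955693, -0.00191947]), 'gripper_width': 0.0951870985123702}
scene {'fovy': 53.03902984399523, 'cx': 256.4300813588764, 'cy': 196.8530086867356, 'xyz': array([ 0.9262572 , -0.54909771,  0.74468411]), 'rotation': array([-131.98149805,    0.54779257,   34.32701811])}
top {'fovy': 49.35949674731997, 'cx': 251.95588602142465, 'cy': 189.18289423046122, 'xyz': array([0.37052363, 0.01934161, 1.08325748]), 'rotation': array([-170.27988276,    1.36943879,  -89.51280198])}
wrist {'fovy': 61.78759790558739, 'cx': 259.4915131397448, 'cy': 189.88219257000242, 'tool_from_camera': array([[-2.33885519e-03, -9.71257570e-01, -2.38019460e-01,
         6.53019036e-02],
       [ 9.99997209e-01, -2.35149368e-03, -2.30832477e-04,
         7.94670351e-04],
       [-3.35503466e-04, -2.38019335e-01,  9.71260358e-01,
        -1.70861158e-01],
       [ 0.00000000e+00,  0.00000000e+00,  0.00000000e+00,
         1.00000000e+00]])}
```

View pics/scene0.png

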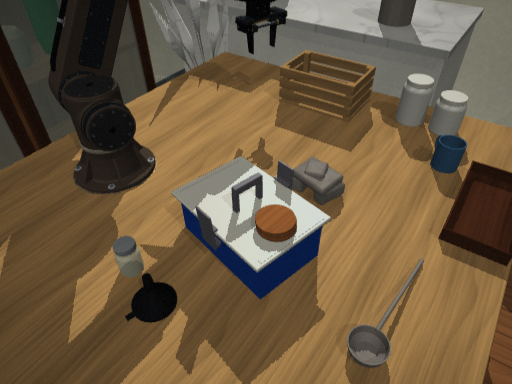

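View pics/top0.png

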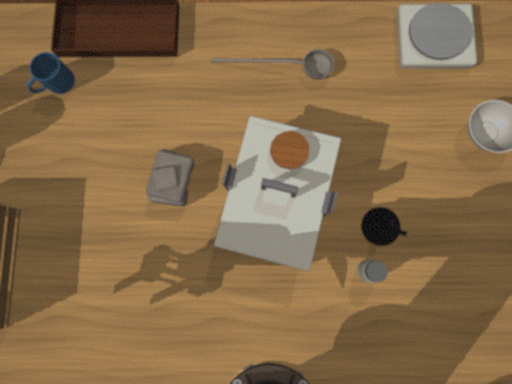

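View pics/wrist0.png

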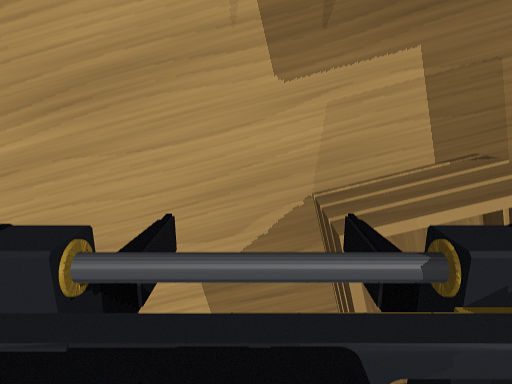

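Top view: lid corners at about (250,118), (340,138), (308,269), (215,247); handle bar (279,187); left tab (230,176); right tab (330,202). The coasters are at (290,150), and the rock, funnel and jar are beside the tub. Next I measure these from both fixed views.

```bash
cat > h.py <<'E'
import numpy as np, cv2
from scipy.spatial.transform import Rotation as R
from station import ctrl
def cam(n,st=None):
    p=ctrl.camera_params(n); f=192/np.tan(np.radians(p['fovy']/2))
    if n=='wrist':
        T=np.eye(4); T[:3,:3]=R.from_euler('xyz',st['eef_rot'],degrees=True).as_matrix(); T[:3,3]=st['position']
        T=T@p['tool_from_camera']; return f,p['cx'],p['cy'],T[:3,3],T[:3,:3]
    return f,p['cx'],p['cy'],np.array(p['xyz']),R.from_euler('xyz',p['rotation'],degrees=True).as_matrix()
def ray(c,uv):
    f,cx,cy,o,M=c; d=M@np.array([(uv[0]-cx)/f,(uv[1]-cy)/f,1]); return o,d/np.linalg.norm(d)
def onz(c,uv,z):
    o,d=ray(c,uv); return o+d*(z-o[2])/d[2]
def tri(c1,a,c2,b):
    o1,d1=ray(c1,a);o2,d2=ray(c2,b)
    s=np.linalg.lstsq(np.c_[d1,-d2],o2-o1,rcond=None)[0]
    p,q=o1+s[0]*d1,o2+s[1]*d2
    return (p+q)/2,np.linalg.norm(p-q)
def proj(c,P):
    f,cx,cy,o,M=c; q=M.T@(np.array(P)-o); return np.array([cx+f*q[0]/q[2],cy+f*q[1]/q[2]])
E
python3 - <<'E'
import cv2
a=cv2.imread('pics/top0.png'); b=cv2.imread('pics/scene0.png')
cv2.imwrite('pics/top0z.png',cv2.resize(a[105:285,200:400],None,fx=4,fy=3.3*4/3.3*0+3.3,interpolation=cv2.INTER_CUBIC)[:600] if 0 else cv2.resize(a[110:280,205:355],None,fx=3.5,fy=3.5,interpolation=cv2.INTER_CUBIC))
cv2.imwrite('pics/scene0z.png',cv2.resize(b[150:300,165:345],None,fx=4,fy=4,interpolation=cv2.INTER_CUBIC))
E
```

```text
(no output)
```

View pics/top0z.png

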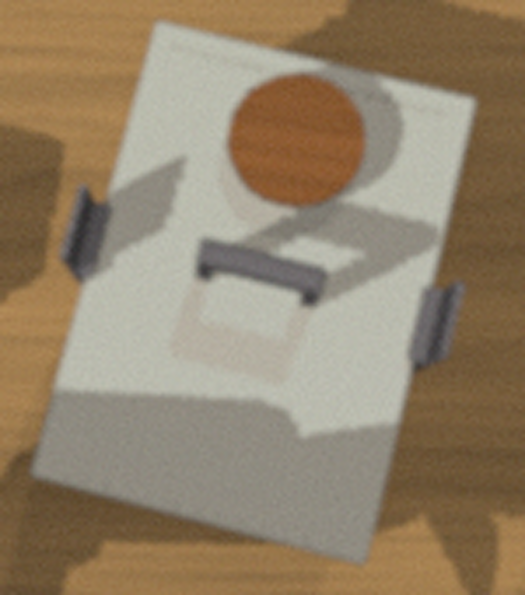

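View pics/scene0z.png

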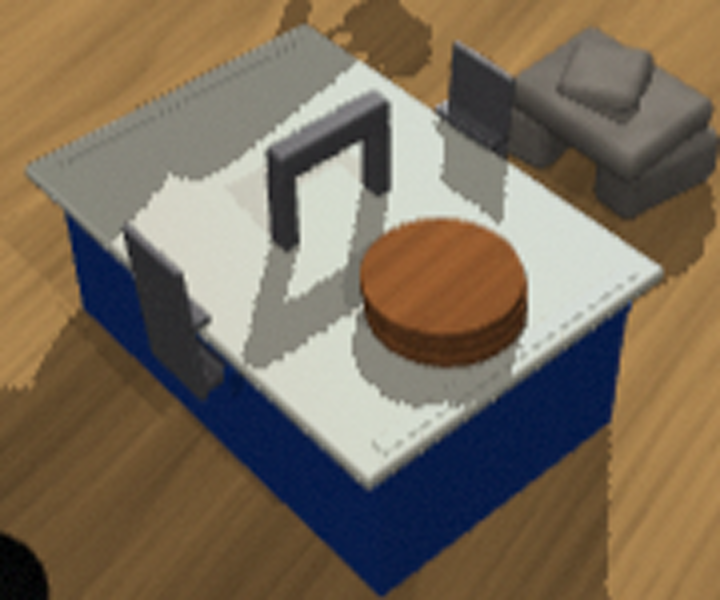

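```bash
python3 - <<'E'
from h import *
np.set_printoptions(precision=4,suppress=True)
ct,cs=cam('top'),cam('scene')
T=lambda u,v:(205+(u+.5)/3.5-.5,110+(v+.5)/3.5-.5)
S=lambda u,v:(165+(u+.5)/4-.5,150+(v+.5)/4-.5)
P=[]
print("lid corners: tri, err, top@.13")
for a,b in [((157,21),(662,268)),((476,99),(370,486)),((363,564),(28,172)),((32,476),(304,25))]:
    p,e=tri(ct,T(*a),cs,S(*b)); q=onz(ct,T(*a),.13); P.append(q); print(p,e,q,onz(cs,S(*b),.13))
P=np.array(P); c=P.mean(0)
x=(P[0]+P[1]-P[2]-P[3]);y=(P[0]+P[3]-P[1]-P[2])
print('centre',c,'yaw x',np.degrees(np.arctan2(x[1],x[0])),'yaw y',np.degrees(np.arctan2(-y[0],y[1])),np.linalg.norm(x)/2,np.linalg.norm(y)/2)
print("handle top corners")
for a,b in [((202,239),(376,93)),((326,267),(272,151)), ]:
    p,e=tri(ct,T(*a),cs,S(*b)); print(p,e,onz(ct,T(*a),.2))
print("tabs top corners: left +x / -x ; right")
for n,a,b in [('L +x',(84,186),(514,82)),('L -x',(66,262),(455,42)),('R +x',(463,284),(184,266)),('R -x',(441,366),(127,228))]:
    p,e=tri(ct,T(*a),cs,S(*b)); print(n,p,e)
E
```

```text
lid corners: tri, err, top@.13
[0.7118 0.0506 0.1287] 0.0010373038789517272 [0.7118 0.0509 0.13  ] [0.7119 0.0489 0.13  ]
[ 0.6584 -0.165   0.1254] 0.00016338291428983948 [ 0.6569 -0.1642  0.13  ] [ 0.6604 -0.1678  0.13  ]
[ 0.3494 -0.0846  0.1227] 0.0006880333113765697 [ 0.3493 -0.0841  0.13  ] [ 0.3564 -0.0898  0.13  ]
[0.4035 0.1295 0.126 ] 1.4611348429000668e-05 [0.4034 0.129  0.13  ] [0.4069 0.1251 0.13  ]
centre [ 0.5303 -0.0171  0.13  ] yaw x -14.403876512274271 yaw y -14.273116058587714 0.31799447262410496 0.22087179731557036
handle top corners
[0.5432 0.0174 0.2032] 0.006677389225119421 [0.5464 0.0195 0.2   ]
[ 0.526  -0.058   0.2053] 0.005977342561106481 [ 0.5292 -0.0564  0.2   ]
tabs top corners: left +x / -x ; right
L +x [0.5852 0.095  0.1778] 0.0008905028388945778
L -x [0.5362 0.1058 0.1803] 0.002463513936558111
R +x [ 0.5234 -0.1408  0.1839] 0.004804743588705933
R -x [ 0.4729 -0.128   0.1743] 0.0036247573459903
```

Lid corners agree with the given sizes (318×221 mm, z≈0.126, yaw −14.3°, centre (0.530, −0.017)). The bar is centred over the lid at about 0.20 top height. The tab tops are at |y|≈0.121 in tub axes and z≈0.18, both essentially shut. I now move above the handle with a −90° turn.

>>> carry_out([
  {"dz": 0.8,"fingers": 0},
  {"dz": 0.8,"dy": -0.4,"dx": 0.2,"wz": -0.4,"fingers": 0},
  {"dz": 0.7,"dy": -0.8,"dx": 0.45,"wz": -0.8,"fingers": 0},
  {"dz": 0.3,"dy": -0.9,"dx": 0.5,"wz": -0.9,"fingers": 0},
  {"dy": -0.9,"dx": 0.55,"wz": -0.9,"fingers": 0},
  {"dy": -0.9,"dx": 0.55,"wz": -0.9,"fingers": 0},
  {"dy": -0.9,"dx": 0.55,"wz": -0.9,"fingers": 0},
  {"dy": -0.9,"dx": 0.55,"wz": -0.9,"fingers": 0},
  {"dy": -0.9,"dx": 0.55,"wz": -0.9,"fingers": 0},
  {"dy": -0.9,"dx": 0.55,"wz": -0.9,"fingers": 0},
  {"dy": -0.9,"dx": 0.55,"wz": -0.9,"fingers": 0},
  {"dy": -0.9,"dx": 0.55,"wz": -0.9,"fingers": 0},
], squeeze=20)

```text
invalid input
```

>>> carry_out([
  {"fingers": 0,"dx": 0,"dy": 0,"dz": 0.8,"wx": 0,"wy": 0,"wz": 0},
], squeeze=20)

```text
t: 0.25
position: [0.1534, 0.6043, 0.2431]
eef_rot: [-179.6, -0.0, 165.7]
ft_force: [-0.1, 0.4, -0.4]
gripper_width: 0.091
```

All keys are needed in every row.

>>> carry_out([
  {"fingers": 0,"dx": 0.2,"dy": -0.4,"dz": 0.8,"wx": 0,"wy": 0,"wz": -0.4},
  {"fingers": 0,"dx": 0.45,"dy": -0.8,"dz": 0.7,"wx": 0,"wy": 0,"wz": -0.8},
  {"fingers": 0,"dx": 0.5,"dy": -0.9,"dz": 0.3,"wx": 0,"wy": 0,"wz": -0.9},
  {"fingers": 0,"dx": 0.55,"dy": -0.9,"dz": 0,"wx": 0,"wy": 0,"wz": -0.9},
  {"fingers": 0,"dx": 0.55,"dy": -0.9,"dz": 0,"wx": 0,"wy": 0,"wz": -0.9},
  {"fingers": 0,"dx": 0.55,"dy": -0.9,"dz": 0,"wx": 0,"wy": 0,"wz": -0.9},
  {"fingers": 0,"dx": 0.55,"dy": -0.9,"dz": 0,"wx": 0,"wy": 0,"wz": -0.9},
  {"fingers": 0,"dx": 0.55,"dy": -0.9,"dz": 0,"wx": 0,"wy": 0,"wz": -0.9},
  {"fingers": 0,"dx": 0.55,"dy": -0.9,"dz": 0,"wx": 0,"wy": 0,"wz": -0.9},
  {"fingers": 0,"dx": 0.55,"dy": -0.9,"dz": 0,"wx": 0,"wy": 0,"wz": -0.9},
  {"fingers": 0,"dx": 0.55,"dy": -0.9,"dz": 0,"wx": 0,"wy": 0,"wz": -0.9},
])

```text
t: 1.35
position: [0.3764, 0.2322, 0.3187]
eef_rot: [180.0, 0.0, 112.3]
ft_force: [0.3, -0.0, 0.5]
gripper_width: 0.0049
```

>>> carry_out([
  {"fingers": 0,"dx": 0.5,"dy": -0.8,"dz": 0,"wx": 0,"wy": 0,"wz": -0.8},
  {"fingers": 0,"dx": 0.5,"dy": -0.8,"dz": 0,"wx": 0,"wy": 0,"wz": -0.8},
  {"fingers": 0,"dx": 0.5,"dy": -0.8,"dz": 0,"wx": 0,"wy": 0,"wz": -0.8},
  {"fingers": 0,"dx": 0.5,"dy": -0.8,"dz": 0,"wx": 0,"wy": 0,"wz": -0.8},
  {"fingers": 0,"dx": 0.5,"dy": -0.8,"dz": 0,"wx": 0,"wy": 0,"wz": -0.8},
  {"fingers": 0,"dx": 0.5,"dy": -0.8,"dz": 0,"wx": 0,"wy": 0,"wz": -0.8},
  {"fingers": 0,"dx": 0.5,"dy": -0.8,"dz": 0,"wx": 0,"wy": 0,"wz": -0.8},
  {"fingers": 0,"dx": 0.4,"dy": -0.65,"dz": 0,"wx": 0,"wy": 0,"wz": -0.8},
  {"fingers": 0,"dx": 0,"dy": 0,"dz": 0,"wx": 0,"wy": 0,"wz": 0},
  {"fingers": 0,"dx": 0,"dy": 0,"dz": 0,"wx": 0,"wy": 0,"wz": 0},
])

```text
t: 2.35
position: [0.5316, -0.0164, 0.3182]
eef_rot: [-179.9, -0.0, 75.8]
ft_force: [-0.4, 0.6, 0.4]
gripper_width: 0.0003
```

```bash
python3 - <<'E'
from h import *
s=ctrl.read_state(); print(s['position'],s['eef_rot'],s['joints'],s['ft_force'],s['gripper_width'])
np.savez('w1.npz',p=s['position'],r=s['eef_rot'])
cv2.imwrite('pics/wrist1.png',ctrl.snapshot('wrist')[:,:,::-1])
E
```

```text
[ 0.53163805 -0.01637409  0.31817586] [-1.79936481e+02 -4.48180715e-03  7.57881228e+01] [-8.88655564e+00  1.51010497e+01  9.36902558e+01  1.09367655e-02
  7.12715234e+01  5.32180181e+00] [-0.44741036  0.63318972  0.40694891] 0.00033348829987054387
```

View pics/wrist1.png

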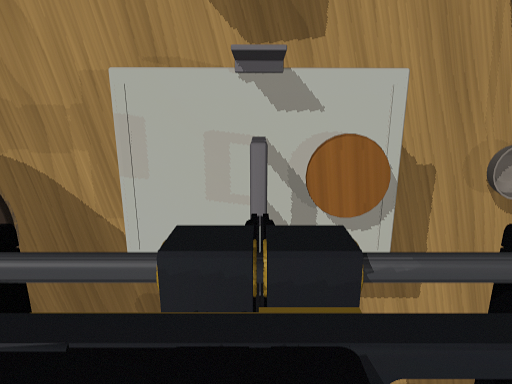

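Wrist view: the lid's +y edge runs (110,68)–(409,69), almost parallel to the image rows. The left tab is at columns 232–286, top at row 45, and its foot is near row 58–72. The bar is at columns 251–267.

```bash
python3 - <<'E'
from h import *
np.set_printoptions(precision=4,suppress=True)
d=np.load('w1.npz'); c=cam('wrist',dict(position=d['p'],eef_rot=d['r'])); ct=cam('top'); cs=cam('scene')
a=onz(c,(110,67.5),.13);b=onz(c,(409,68.5),.13); print(a,b,np.linalg.norm(a-b),np.degrees(np.arctan2(*(b-a)[[1,0]])),(a+b)/2)
for uv in [(253,137),(265,137),(251,213),(267.5,213)]: print('bar',onz(c,uv,.2))
T=lambda u,v:(205+(u+.5)/3.5-.5,110+(v+.5)/3.5-.5)
for n,w,t in [('L-x',(232,45),(66,262)),('L+x',(287,45),(84,186))]: print(n,tri(c,w,ct,T(*t)))
for n,w,t in [('bar+x+y top',(265,137),(202,239))]: print(n,tri(c,w,ct,T(*t)))
E
```

```text
[0.4074 0.1311 0.13  ] [0.7124 0.052  0.13  ] 0.3150888392693483 -14.543084461944165 [0.5599 0.0916 0.13  ]
bar [0.5381 0.0285 0.2   ]
bar [0.5484 0.0259 0.2   ]
bar [ 0.5183 -0.0398  0.2   ]
bar [ 0.5334 -0.0436  0.2   ]
L-x (array([0.538 , 0.1086, 0.1737]), np.float64(0.006652929447710216))
L+x (array([0.5861, 0.0966, 0.1783]), np.float64(0.004526543085812742))
bar+x+y top (array([0.5493, 0.0219, 0.1807]), np.float64(0.005135382473740736))
```

>>> carry_out([
  {"fingers": 0,"dx": 0.25,"dy": 1,"dz": 0,"wx": 0,"wy": 0,"wz": 0},
  {"fingers": 0,"dx": 0.25,"dy": 1,"dz": 0,"wx": 0,"wy": 0,"wz": 0},
  {"fingers": 0,"dx": 0,"dy": 0,"dz": -0.8,"wx": 0,"wy": 0,"wz": 0},
  {"fingers": 0,"dx": 0,"dy": 0,"dz": -0.8,"wx": 0,"wy": 0,"wz": 0},
  {"fingers": 0,"dx": 0,"dy": 0,"dz": -0.8,"wx": 0,"wy": 0,"wz": 0},
  {"fingers": 0,"dx": 0,"dy": 0,"dz": -0.8,"wx": 0,"wy": 0,"wz": 0},
  {"fingers": 0,"dx": 0,"dy": 0,"dz": -0.4,"wx": 0,"wy": 0,"wz": 0},
  {"fingers": 0,"dx": 0,"dy": 0,"dz": -0.4,"wx": 0,"wy": 0,"wz": 0},
  {"fingers": 0,"dx": 0,"dy": 0,"dz": 0,"wx": 0,"wy": 0,"wz": 0},
])

```text
t: 3.3
position: [0.5504, 0.0649, 0.1573]
eef_rot: [-179.8, 0.0, 75.9]
ft_force: [0.5, 0.7, 0.6]
gripper_width: 0.0004
```

```bash
python3 - <<'E'
from h import *
b=ctrl.snapshot('scene')[:,:,::-1]
cv2.imwrite('pics/scene2.png',cv2.resize(b[110:300,165:345],None,fx=3,fy=3,interpolation=cv2.INTER_CUBIC))
E
```

```text
(no output)
```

View pics/scene2.png

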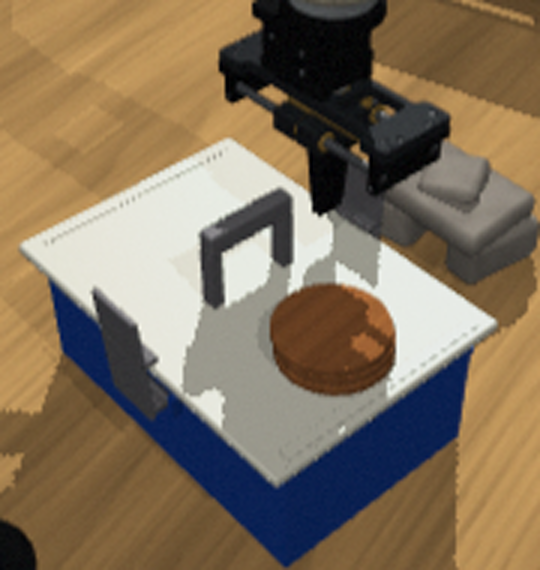

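The shut fingers stand inside the left tab and clear of the bar and coasters. Now I push outward.

>>> carry_out([
  {"fingers": 0,"dx": 0.065,"dy": 0.25,"dz": 0,"wx": 0,"wy": 0,"wz": 0},
  {"fingers": 0,"dx": 0.065,"dy": 0.25,"dz": 0,"wx": 0,"wy": 0,"wz": 0},
  {"fingers": 0,"dx": 0.065,"dy": 0.25,"dz": 0,"wx": 0,"wy": 0,"wz": 0},
  {"fingers": 0,"dx": 0.065,"dy": 0.25,"dz": -0.05,"wx": 0,"wy": 0,"wz": 0},
  {"fingers": 0,"dx": 0.065,"dy": 0.25,"dz": -0.05,"wx": 0,"wy": 0,"wz": 0},
])

```text
t: 3.85
position: [0.5651, 0.1148, 0.1547]
eef_rot: [180.0, 0.0, 75.8]
ft_force: [-0.7, -1.6, -0.5]
gripper_width: 0.0003
```

>>> carry_out([
  {"fingers": 0,"dx": 0.04,"dy": 0.16,"dz": -0.1,"wx": 0,"wy": 0,"wz": 0},
  {"fingers": 0,"dx": 0.04,"dy": 0.16,"dz": -0.12,"wx": 0,"wy": 0,"wz": 0},
  {"fingers": 0,"dx": 0.04,"dy": 0.16,"dz": -0.15,"wx": 0,"wy": 0,"wz": 0},
  {"fingers": 0,"dx": 0.04,"dy": 0.16,"dz": -0.18,"wx": 0,"wy": 0,"wz": 0},
  {"fingers": 0,"dx": 0.02,"dy": 0.08,"dz": -0.1,"wx": 0,"wy": 0,"wz": 0},
  {"fingers": 0,"dx": 0,"dy": 0,"dz": 0,"wx": 0,"wy": 0,"wz": 0},
])

```text
t: 4.45
position: [0.572, 0.143, 0.1279]
eef_rot: [-180.0, 0.0, 75.8]
ft_force: [-0.9, 0.9, -0.4]
gripper_width: 0.0002
```

```bash
python3 - <<'E'
from h import *
b=ctrl.snapshot('scene')[:,:,::-1]
cv2.imwrite('pics/scene3.png',cv2.resize(b[110:300,165:345],None,fx=3,fy=3,interpolation=cv2.INTER_CUBIC))
E
```

```text
(no output)
```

View pics/scene3.png

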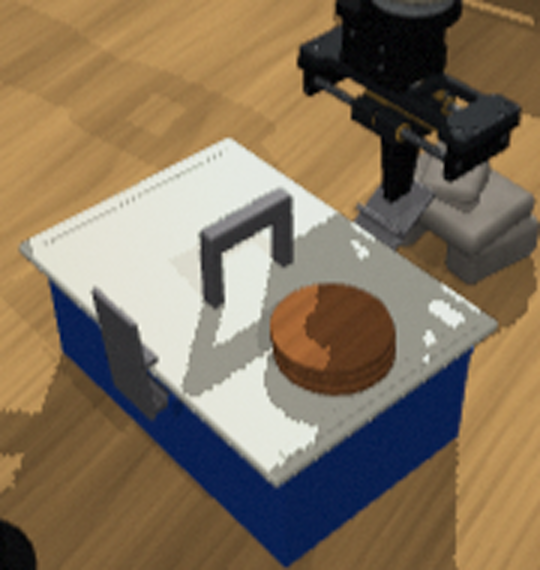

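The left clip has swung far out (around 0.85 rad) and the tab lies flat behind the lid edge. Next I go up and over to the right clip.

>>> carry_out([
  {"fingers": 0,"dx": 0,"dy": 0,"dz": 0.6,"wx": 0,"wy": 0,"wz": 0},
  {"fingers": 0,"dx": 0,"dy": 0,"dz": 1,"wx": 0,"wy": 0,"wz": 0},
  {"fingers": 0,"dx": 0,"dy": 0,"dz": 1,"wx": 0,"wy": 0,"wz": 0},
  {"fingers": 0,"dx": 0,"dy": 0,"dz": 0.4,"wx": 0,"wy": 0,"wz": 0},
  {"fingers": 0,"dx": -0.2,"dy": -0.8,"dz": 0,"wx": 0,"wy": 0,"wz": 0},
  {"fingers": 0,"dx": -0.2,"dy": -0.8,"dz": 0,"wx": 0,"wy": 0,"wz": 0},
  {"fingers": 0,"dx": -0.2,"dy": -0.8,"dz": 0,"wx": 0,"wy": 0,"wz": 0},
  {"fingers": 0,"dx": -0.2,"dy": -0.8,"dz": 0,"wx": 0,"wy": 0,"wz": 0},
  {"fingers": 0,"dx": -0.2,"dy": -0.8,"dz": 0,"wx": 0,"wy": 0,"wz": 0},
  {"fingers": 0,"dx": -0.2,"dy": -0.8,"dz": 0,"wx": 0,"wy": 0,"wz": 0},
  {"fingers": 0,"dx": -0.2,"dy": -0.8,"dz": 0,"wx": 0,"wy": 0,"wz": 0},
  {"fingers": 0,"dx": -0.15,"dy": -0.45,"dz": 0,"wx": 0,"wy": 0,"wz": 0},
])

```text
t: 5.7
position: [0.5096, -0.1014, 0.249]
eef_rot: [179.9, -0.0, 75.7]
ft_force: [0.2, -0.5, 0.1]
gripper_width: 0.0005
```

>>> carry_out([
  {"fingers": 0,"dx": 0,"dy": 0,"dz": -0.6,"wx": 0,"wy": 0,"wz": 0},
  {"fingers": 0,"dx": 0,"dy": 0,"dz": -0.8,"wx": 0,"wy": 0,"wz": 0},
  {"fingers": 0,"dx": 0,"dy": 0,"dz": -0.5,"wx": 0,"wy": 0,"wz": 0},
  {"fingers": 0,"dx": 0,"dy": 0,"dz": -0.3,"wx": 0,"wy": 0,"wz": 0},
  {"fingers": 0,"dx": 0,"dy": 0,"dz": 0,"wx": 0,"wy": 0,"wz": 0},
])

```text
t: 6.2
position: [0.5097, -0.0994, 0.1598]
eef_rot: [-179.9, -0.0, 75.8]
ft_force: [0.6, -0.5, -0.0]
gripper_width: 0.0005
```

```bash
python3 - <<'E'
from h import *
b=ctrl.snapshot('scene')[:,:,::-1]
cv2.imwrite('pics/scene4.png',cv2.resize(b[110:300,165:345],None,fx=3,fy=3,interpolation=cv2.INTER_CUBIC))
E
```

```text
(no output)
```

View pics/scene4.png

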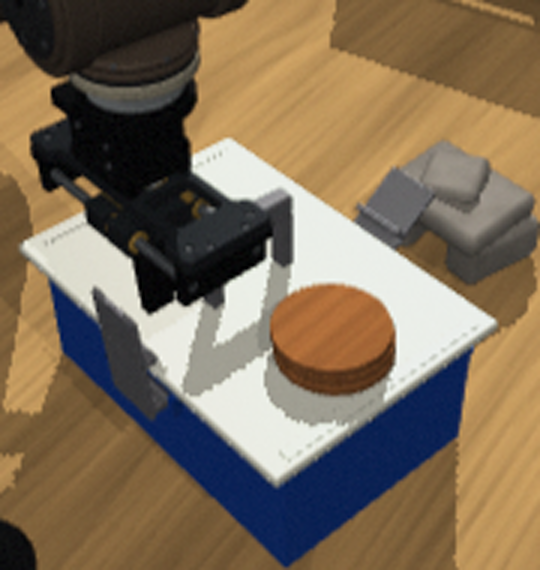

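>>> carry_out([
  {"fingers": 0,"dx": -0.065,"dy": -0.25,"dz": 0,"wx": 0,"wy": 0,"wz": 0},
  {"fingers": 0,"dx": -0.065,"dy": -0.25,"dz": 0,"wx": 0,"wy": 0,"wz": 0},
  {"fingers": 0,"dx": -0.065,"dy": -0.25,"dz": 0,"wx": 0,"wy": 0,"wz": 0},
  {"fingers": 0,"dx": -0.065,"dy": -0.25,"dz": -0.07,"wx": 0,"wy": 0,"wz": 0},
  {"fingers": 0,"dx": -0.065,"dy": -0.25,"dz": -0.07,"wx": 0,"wy": 0,"wz": 0},
])

```text
t: 6.75
position: [0.4968, -0.1504, 0.1551]
eef_rot: [180.0, -0.0, 75.8]
ft_force: [0.8, 2.2, 0.1]
gripper_width: 0.0006
```

>>> carry_out([
  {"fingers": 0,"dx": -0.04,"dy": -0.16,"dz": -0.1,"wx": 0,"wy": 0,"wz": 0},
  {"fingers": 0,"dx": -0.04,"dy": -0.16,"dz": -0.12,"wx": 0,"wy": 0,"wz": 0},
  {"fingers": 0,"dx": -0.04,"dy": -0.16,"dz": -0.15,"wx": 0,"wy": 0,"wz": 0},
  {"fingers": 0,"dx": -0.04,"dy": -0.16,"dz": -0.18,"wx": 0,"wy": 0,"wz": 0},
  {"fingers": 0,"dx": -0.02,"dy": -0.08,"dz": -0.1,"wx": 0,"wy": 0,"wz": 0},
  {"fingers": 0,"dx": 0,"dy": 0,"dz": 0,"wx": 0,"wy": 0,"wz": 0},
])

```text
t: 7.35
position: [0.4896, -0.1786, 0.1284]
eef_rot: [-179.9, 0.0, 75.8]
ft_force: [-0.7, -1.0, -0.1]
gripper_width: 0.0007
```

```bash
python3 - <<'E'
from h import *
b=ctrl.snapshot('scene')[:,:,::-1]
cv2.imwrite('pics/scene5.png',cv2.resize(b[110:330,105:345],None,fx=2.7,fy=2.7,interpolation=cv2.INTER_CUBIC))
E
```

```text
(no output)
```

View pics/scene5.png

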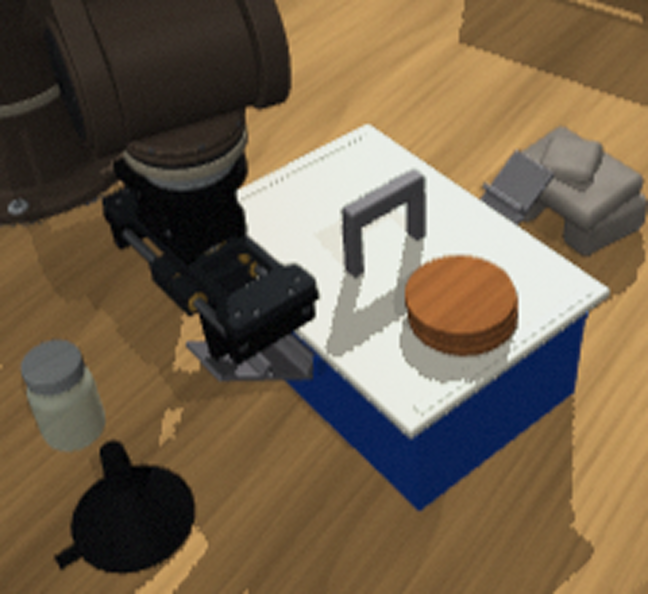

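Both clips are open and the funnel and jar are untouched. Now up, over the handle with half-open fingers, and a check picture.

>>> carry_out([
  {"fingers": 0,"dx": 0,"dy": 0,"dz": 0.6,"wx": 0,"wy": 0,"wz": 0},
  {"fingers": 0,"dx": 0,"dy": 0,"dz": 1,"wx": 0,"wy": 0,"wz": 0},
  {"fingers": 0,"dx": 0,"dy": 0,"dz": 1,"wx": 0,"wy": 0,"wz": 0},
  {"fingers": 0,"dx": 0,"dy": 0,"dz": 0.8,"wx": 0,"wy": 0,"wz": 0},
  {"fingers": 0.5,"dx": 0.2,"dy": 0.8,"dz": 0,"wx": 0,"wy": 0,"wz": 0},
  {"fingers": 0.5,"dx": 0.2,"dy": 0.8,"dz": 0,"wx": 0,"wy": 0,"wz": 0},
  {"fingers": 0.5,"dx": 0.2,"dy": 0.8,"dz": 0,"wx": 0,"wy": 0,"wz": 0},
  {"fingers": 0.5,"dx": 0.2,"dy": 0.8,"dz": 0,"wx": 0,"wy": 0,"wz": 0},
  {"fingers": 0.5,"dx": 0.2,"dy": 0.8,"dz": 0,"wx": 0,"wy": 0,"wz": 0},
  {"fingers": 0.5,"dx": 0,"dy": 0,"dz": 0,"wx": 0,"wy": 0,"wz": 0},
  {"fingers": 0.5,"dx": 0,"dy": 0,"dz": 0,"wx": 0,"wy": 0,"wz": 0},
])

```text
t: 8.5
position: [0.5299, -0.0177, 0.2652]
eef_rot: [180.0, 0.0, 75.9]
ft_force: [0.1, -0.1, -0.0]
gripper_width: 0.0466
```

```bash
python3 - <<'E'
from h import *
s=ctrl.read_state(); print(s['position'],s['eef_rot'],s['gripper_width'])
np.savez('w2.npz',p=s['position'],r=s['eef_rot'])
cv2.imwrite('pics/wrist6.png',ctrl.snapshot('wrist')[:,:,::-1])
b=ctrl.snapshot('top')[:,:,::-1]
cv2.imwrite('pics/top6.png',cv2.resize(b[110:280,145:415],None,fx=2.8,fy=2.8,interpolation=cv2.INTER_CUBIC))
E
```

```text
[ 0.52985381 -0.01772495  0.26522991] [1.79978131e+02 1.92641013e-02 7.58981236e+01] 0.04662194335211427
```

View pics/wrist6.png

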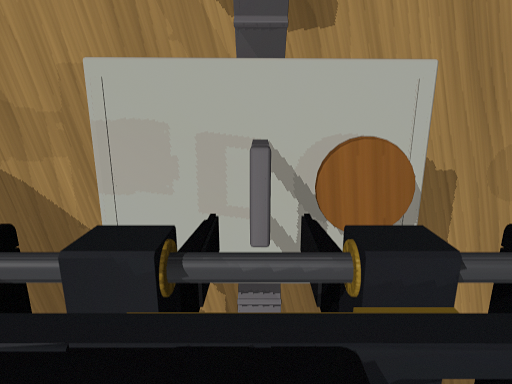

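View pics/top6.png

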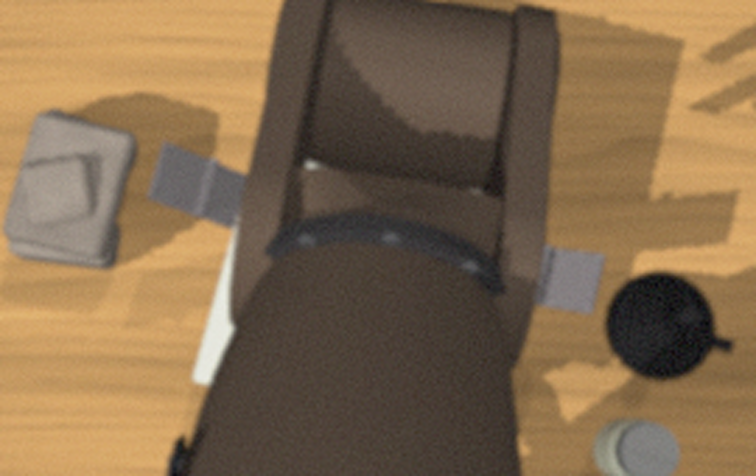

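Wrist view: the bar (columns 251–270, rows 139–247) is midway between the finger tips (215 and 303). Both tabs lie open in the top view. I check the bar's height and centre from the two wrist poses.

```bash
python3 - <<'E'
from h import *
np.set_printoptions(precision=4,suppress=True)
g=lambda n:(lambda d:cam('wrist',dict(position=d['p'],eef_rot=d['r'])))(np.load(n))
c1,c2=g('w1.npz'),g('w2.npz')
a=onz(c2,(260.5,146.5),.2); b=onz(c2,(260,246.5),.2); print(a,b,np.linalg.norm(a-b),(a+b)/2, np.degrees(np.arctan2(-(a-b)[0],(a-b)[1])))
for u,v in [((253,143),(253,147)),((265.5,143),(267.5,147))]: print(tri(c1,u,c2,v))
# centre error in the tool's jaw axis
m=(a+b)/2; ex=np.array([.9686,-.249]); print('along jaw',ex@(m[:2]-np.load('w2.npz')['p'][:2]),'across',np.array([.249,.9686])@(m[:2]-np.load('w2.npz')['p'][:2]))
s,t=onz(c1,(348.5,175.5),.154),onz(c2,(365.5,184.5),.154); print('coasters',s,t)
E
```

```text
[0.542  0.0228 0.2   ] [ 0.5223 -0.0536  0.2   ] 0.07895160948938311 [ 0.5322 -0.0154  0.2   ] -14.4802730897046
(array([0.5351, 0.0205, 0.1668]), np.float64(0.00014656675889538473))
(array([0.5469, 0.0156, 0.1492]), np.float64(0.0004156476738672535))
along jaw 0.0016711505990127712 across 0.0028200714304372006
coasters [ 0.6243 -0.039   0.154 ] [ 0.6243 -0.0384  0.154 ]
```

>>> carry_out([
  {"fingers": 0.5,"dx": 0.05,"dy": 0.05,"dz": -0.4,"wx": 0,"wy": 0,"wz": -0.05},
  {"fingers": 0.5,"dx": 0,"dy": 0,"dz": -0.6,"wx": 0,"wy": 0,"wz": 0},
  {"fingers": 0.5,"dx": 0,"dy": 0,"dz": -0.6,"wx": 0,"wy": 0,"wz": 0},
  {"fingers": 0.5,"dx": 0,"dy": 0,"dz": -0.45,"wx": 0,"wy": 0,"wz": 0},
  {"fingers": 0.5,"dx": 0,"dy": 0,"dz": -0.3,"wx": 0,"wy": 0,"wz": 0},
  {"fingers": 0.5,"dx": 0,"dy": 0,"dz": 0,"wx": 0,"wy": 0,"wz": 0},
  {"fingers": 0.5,"dx": 0,"dy": 0,"dz": 0,"wx": 0,"wy": 0,"wz": 0},
])

```text
t: 9.3
position: [0.5321, -0.0167, 0.1716]
eef_rot: [180.0, -0.0, 75.5]
ft_force: [-0.1, -0.9, -0.2]
gripper_width: 0.0478
```

```bash
python3 - <<'E'
from h import *
b=ctrl.snapshot('scene')[:,:,::-1]
cv2.imwrite('pics/scene7.png',cv2.resize(b[110:300,165:345],None,fx=3,fy=3,interpolation=cv2.INTER_CUBIC))
E
```

```text
(no output)
```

View pics/scene7.png

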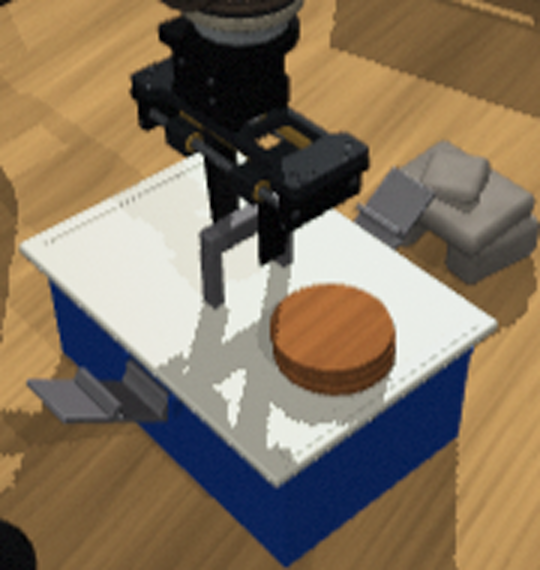

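The fingers straddle the bar, one on each side, clear of the posts and coasters. I close gently first, then firmly.

>>> carry_out([
  {"fingers": 0.3,"dx": 0,"dy": 0,"dz": 0,"wx": 0,"wy": 0,"wz": 0},
  {"fingers": 0.22,"dx": 0,"dy": 0,"dz": 0,"wx": 0,"wy": 0,"wz": 0},
  {"fingers": 0.18,"dx": 0,"dy": 0,"dz": 0,"wx": 0,"wy": 0,"wz": 0},
  {"fingers": 0.15,"dx": 0,"dy": 0,"dz": 0,"wx": 0,"wy": 0,"wz": 0},
  {"fingers": 0.1,"dx": 0,"dy": 0,"dz": 0,"wx": 0,"wy": 0,"wz": 0},
  {"fingers": 0,"dx": 0,"dy": 0,"dz": 0,"wx": 0,"wy": 0,"wz": 0},
  {"fingers": 0,"dx": 0,"dy": 0,"dz": 0,"wx": 0,"wy": 0,"wz": 0},
], squeeze=15)

```text
t: 10.05
position: [0.5317, -0.0161, 0.1712]
eef_rot: [-180.0, 0.0, 75.5]
ft_force: [-3.5, 1.4, 4.7]
gripper_width: 0.0155
```

>>> carry_out([
  {"fingers": 0,"dx": 0,"dy": 0,"dz": 0,"wx": 0,"wy": 0,"wz": 0},
  {"fingers": 0,"dx": 0,"dy": 0,"dz": 0,"wx": 0,"wy": 0,"wz": 0},
  {"fingers": 0,"dx": 0,"dy": 0,"dz": 0,"wx": 0,"wy": 0,"wz": 0},
], squeeze=50)

```text
t: 10.35
position: [0.5317, -0.0161, 0.1712]
eef_rot: [-180.0, -0.0, 75.5]
ft_force: [-4.5, 1.3, 4.4]
gripper_width: 0.0156
```

>>> carry_out([
  {"fingers": 0,"dx": -0.02,"dy": 0,"dz": 0,"wx": 0,"wy": 0,"wz": 0},
  {"fingers": 0,"dx": 0,"dy": 0,"dz": 0.02,"wx": 0,"wy": 0,"wz": 0},
  {"fingers": 0,"dx": 0,"dy": 0,"dz": 0.04,"wx": 0,"wy": 0,"wz": 0},
  {"fingers": 0,"dx": 0,"dy": 0,"dz": 0.06,"wx": 0,"wy": 0,"wz": 0},
  {"fingers": 0,"dx": 0,"dy": 0,"dz": 0.06,"wx": 0,"wy": 0,"wz": 0},
  {"fingers": 0,"dx": 0,"dy": 0,"dz": 0.03,"wx": 0,"wy": 0,"wz": 0},
  {"fingers": 0,"dx": 0,"dy": 0,"dz": 0,"wx": 0,"wy": 0,"wz": 0},
  {"fingers": 0,"dx": 0,"dy": 0,"dz": 0,"wx": 0,"wy": 0,"wz": 0},
])

```text
t: 11.15
position: [0.531, -0.0162, 0.1794]
eef_rot: [180.0, 0.0, 75.5]
ft_force: [0.1, -0.1, -5.6]
gripper_width: 0.0157
```

```bash
python3 - <<'E'
from h import *
b=ctrl.snapshot('scene')[:,:,::-1]
cv2.imwrite('pics/scene8.png',cv2.resize(b[110:300,165:345],None,fx=3,fy=3,interpolation=cv2.INTER_CUBIC))
s=ctrl.read_state(); print(s['ft_force'],s['ft_torque'])
E
```

```text
[-0.12131199  1.12452259 -4.95038808] [-0.06071434  0.12108023 -0.03233713]
```

View pics/scene8.png

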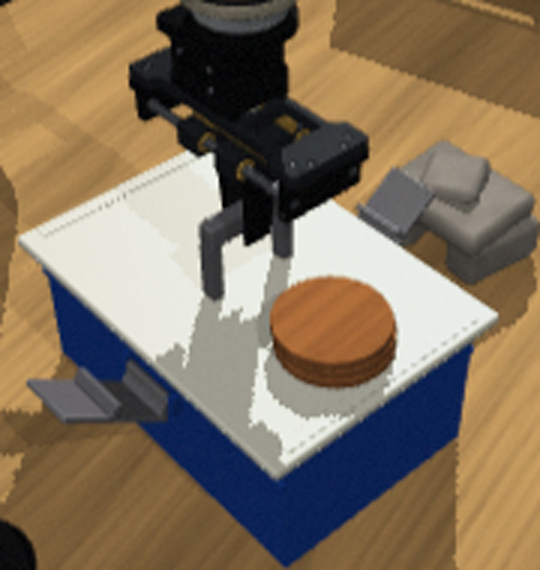

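The lid is off its seat: about 5 N hangs on the tool, there is no side force, and the stack is in order. I lift slowly.

>>> carry_out([
  {"fingers": 0,"dx": 0,"dy": 0,"dz": 0.05,"wx": 0,"wy": 0,"wz": 0},
  {"fingers": 0,"dx": 0,"dy": 0,"dz": 0.1,"wx": 0,"wy": 0,"wz": 0},
  {"fingers": 0,"dx": 0,"dy": 0,"dz": 0.15,"wx": 0,"wy": 0,"wz": 0},
  {"fingers": 0,"dx": 0,"dy": 0,"dz": 0.2,"wx": 0,"wy": 0,"wz": 0},
  {"fingers": 0,"dx": 0,"dy": 0,"dz": 0.2,"wx": 0,"wy": 0,"wz": 0},
  {"fingers": 0,"dx": 0,"dy": 0,"dz": 0.2,"wx": 0,"wy": 0,"wz": 0},
  {"fingers": 0,"dx": 0,"dy": 0,"dz": 0.2,"wx": 0,"wy": 0,"wz": 0},
  {"fingers": 0,"dx": 0,"dy": 0,"dz": 0.2,"wx": 0,"wy": 0,"wz": 0},
  {"fingers": 0,"dx": 0,"dy": 0,"dz": 0.2,"wx": 0,"wy": 0,"wz": 0},
  {"fingers": 0,"dx": 0,"dy": 0,"dz": 0.2,"wx": 0,"wy": 0,"wz": 0},
  {"fingers": 0,"dx": 0,"dy": 0,"dz": 0.2,"wx": 0,"wy": 0,"wz": 0},
  {"fingers": 0,"dx": 0,"dy": 0,"dz": 0.2,"wx": 0,"wy": 0,"wz": 0},
])

```text
t: 12.4
position: [0.531, -0.0162, 0.2641]
eef_rot: [180.0, 0.0, 75.5]
ft_force: [0.1, -0.7, -5.2]
gripper_width: 0.0158
```

>>> carry_out([
  {"fingers": 0,"dx": 0,"dy": 0,"dz": 0.2,"wx": 0,"wy": 0,"wz": 0},
  {"fingers": 0,"dx": 0,"dy": 0,"dz": 0.2,"wx": 0,"wy": 0,"wz": 0},
  {"fingers": 0,"dx": 0,"dy": 0,"dz": 0.2,"wx": 0,"wy": 0,"wz": 0},
  {"fingers": 0,"dx": 0,"dy": 0,"dz": 0.15,"wx": 0,"wy": 0,"wz": 0},
  {"fingers": 0,"dx": 0,"dy": 0,"dz": 0.1,"wx": 0,"wy": 0,"wz": 0},
  {"fingers": 0,"dx": 0,"dy": 0,"dz": 0.05,"wx": 0,"wy": 0,"wz": 0},
  {"fingers": 0,"dx": 0,"dy": 0,"dz": 0,"wx": 0,"wy": 0,"wz": 0},
  {"fingers": 0,"dx": 0,"dy": 0,"dz": 0,"wx": 0,"wy": 0,"wz": 0},
  {"fingers": 0,"dx": 0,"dy": 0,"dz": 0,"wx": 0,"wy": 0,"wz": 0},
  {"fingers": 0,"dx": 0,"dy": 0,"dz": 0,"wx": 0,"wy": 0,"wz": 0},
])

```text
t: 13.4
position: [0.531, -0.0162, 0.2993]
eef_rot: [-180.0, 0.0, 75.5]
ft_force: [-0.4, 0.1, -5.2]
gripper_width: 0.0162
```

```bash
python3 - <<'E'
from h import *
s=ctrl.read_state(); print(s['position'],s['eef_rot'],s['ft_force'],s['ft_torque'],s['gripper_width'],s['joint_velocities'])
np.savez('w3.npz',p=s['position'],r=s['eef_rot'])
cv2.imwrite('pics/wrist9.png',ctrl.snapshot('wrist')[:,:,::-1])
b=ctrl.snapshot('scene')[:,:,::-1]
cv2.imwrite('pics/scene9.png',cv2.resize(b[60:330,105:355],None,fx=2.2,fy=2.2,interpolation=cv2.INTER_CUBIC))
E
```

```text
[ 0.53102913 -0.01621399  0.29925413] [-1.79983223e+02  4.20442760e-03  7.55063108e+01] [-0.35039095  0.08470186 -5.24804415] [-0.05411992  0.18942111 -0.02773086] 0.016195595852201403 [ 0.01913961 -0.11847729 -0.0654577   0.04651731 -0.06396613 -0.00364148]
```

View pics/scene9.png

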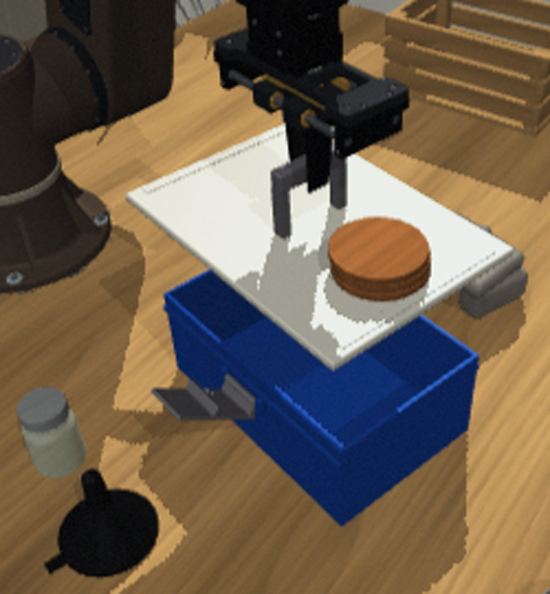

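View pics/wrist9.png

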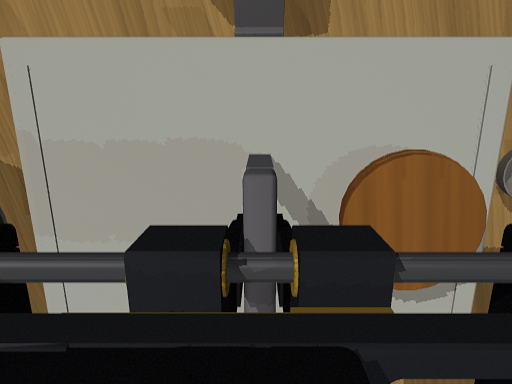

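The lid hangs above the open tub with the stack in place, and the rock, funnel and jar are undisturbed. I check its level numerically and watch for drift.

```bash
python3 - <<'E'
from h import *
np.set_printoptions(precision=3,suppress=True)
s=ctrl.read_state(); print(s['t'],s['ft_torque'],s['gripper_width'])
cs=cam('scene'); b=ctrl.snapshot('scene')[:,:,::-1].copy()
cw=cam('wrist',dict(position=np.load('w3.npz')['p'],eef_rot=np.load('w3.npz')['r']))
ex=np.array([.9686,-.249,0]);ey=np.array([.249,.9686,0]); c=np.array([.5315,-.0163,.258])
big=cv2.resize(b[130:240,150:350],None,fx=4,fy=4,interpolation=cv2.INTER_CUBIC)
for sx,sy in [(1,1),(1,-1),(-1,-1),(-1,1)]:
    P=c+ex*.16*sx+ey*.112*sy; q=proj(cs,P); print(sx,sy,q,'wrist',proj(cw,P))
    z=((q-[150,130]+.5)*4-.5).round().astype(int); cv2.circle(big,tuple(map(int,z)),4,(0,0,255),1)
cv2.imwrite('pics/scene10.png',big)
E
```

```text
13.5 [-0.117  0.147  0.02 ] 0.01572030085528596
1 1 [339.439 171.502] wrist [521.145  34.673]
1 -1 [256.667 224.521] wrist [465.837 348.99 ]
-1 -1 [161.538 146.852] wrist [ 53.245 349.817]
-1 1 [239.561 112.529] wrist [-4.521 36.959]
```

View pics/scene10.png

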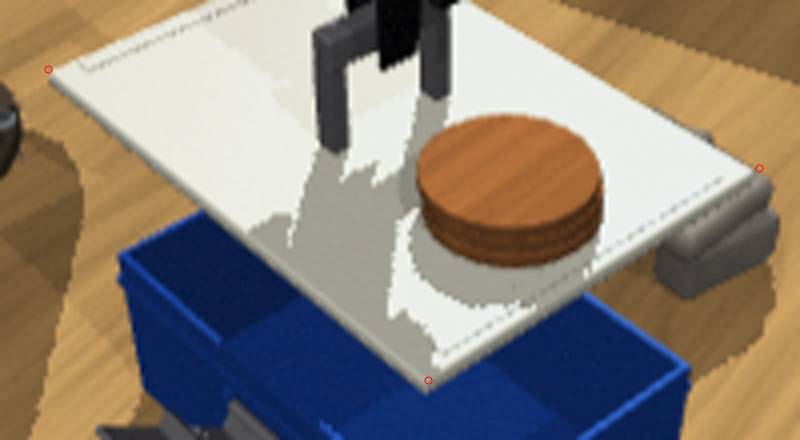

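Projected level-lid corners fall within 1–2 px of the seen ones (left corner (48,70) against (52,77), the same small offset as the scene camera had at the start). So the lid is level at top z≈0.258. I do a last check that the bystanders have not moved, then hand in.

```bash
python3 - <<'E'
from h import *
a=cv2.imread('pics/scene0.png'); b=ctrl.snapshot('scene')[:,:,::-1].copy()
f=lambda im:[m for m in [cv2.moments((im[265:325,120:185].max(2)<30).astype('uint8'))]][0]
for im in (a,b): m=f(im); print('funnel',120+m['m10']/m['m00'],265+m['m01']/m['m00'],m['m00'])
print('jar diff',cv2.absdiff(a[235:278,112:146],b[235:278,112:146]).mean())
print('jar shift',cv2.phaseCorrelate(np.float32(a[230:280,108:150,1]),np.float32(b[230:280,108:150,1])),'rock shift',cv2.phaseCorrelate(np.float32(a[178:206,322:350,1]),np.float32(b[178:206,322:350,1])))
s=ctrl.read_state(); print(s['t'],s['position'],s['eef_rot'],s['ft_force'],s['gripper_width'])
print(ctrl.hand_in())
E
```

```text
funnel 152.72174487772637 300.8169200264375 1513.0
funnel 152.54063129617194 300.8891873740766 1489.0
jar diff 16.488372093023255
jar shift ((0.5202201562410664, 0.17541041733441176), 0.6383362532721626) rock shift ((-0.01327489019355177, 0.3282844034421135), 0.8577835024727716)
13.6 [ 0.53106587 -0.01622694  0.29937966] [-1.79995854e+02  1.76417760e-03  7.55038232e+01] [-0.45404731 -0.25116567 -5.20697927] 0.015443753633781001
the job is handed in; nothing more can be done
None
```

I opened both clips, gripped the lid by its handle bar and lifted it straight up about 12.8 cm. The arm was still holding it over the tub when I handed in at 13.6 s.

**Clips:** I pushed each one outward to about 0.85 rad. That angle is estimated from the finger path; the pictures show both tabs lying well open.

**Lid:** The tool's tilt reads under 0.01°. The corners predicted for a level lid fall within about 2 pixels of the ones seen in the scene camera. The arm was still, with about 5 N hanging on it and almost no sideways force. The ribs under the lid are about 11–12 cm above the tub's rim.

**Coasters:** The stack of three still looks neat and in place on the lid in both the scene and wrist views.

**Rock, funnel and jar:** Each image compares to within about half a pixel of where it started. The jar's pixels did change in brightness, which I put down to shadows from the arm.

**Checks that disagreed:**
- **Handle height:** triangulating the bar from the two wrist views gave 0.15–0.17 m, which is wrong because the two poses were too close together. I went by the 0.203–0.205 m from the scene and top cameras and by the bar's apparent length of 79 mm instead.
- **Grip force:** closing the fingers showed a sideways force of about 4.5 N. I shifted the tool 0.8 mm before lifting, and the force was gone once the lid was up.

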